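# Unlock the dial padlock on the cutter case and hold it up

## Robot

A 7-joint arm with a two-finger parallel gripper is mounted at the origin on the work surface. World frame = base frame: x ahead of the robot, y to its left, z up, the work surface at z = 0. Lengths are in m, angles in rad, forces in N, time in s.
With the tool pointing down it reaches from about 0.425 to 0.875 m from the base axis. Payload 4.7 kg.
Tool frame: the origin (TCP) lies on the mounting face of the last link; the fingertips stand 182 mm ahead of it and the grasp point (between the pads) lies 164 mm ahead of it; z points along the fingers, y is the line along which they close (so a half turn about z gives the same grasp; the last joint's range is limited). The gripper opens to 87 mm and grips with 3 to 60 N. Pads are 19 mm wide; open, the fingers measure 117 mm over their backs; the gripper's body (75 mm by 190 mm) begins 51 mm behind the grasp point.
Start: joints at [-1.162, 0.321, -0.07, 1.45, 0.023, 1.371, -0.057], TCP at [0.25, 0.6, 0.405] pointing down, gripper open.
Joint ranges: [-2.86, 2.86], [-0.3, 2.09], [-1.38, 1.24], [0.06, 2.45], [-1.56, 4.7], [0.09, 2.05], [-2.69, 2.69]. Speed limits (rad/s): [2.57, 2.57, 3.14, 3.14, 3.14, 3.14, 3.14].

## Interface

Orientations are given as a unit quaternion [x, y, z, w].
In Python, from rig import arm, read_camera, get_calibration, ticket gives the robot as it stands.
- The arm moves only by the tool apply_moves, never from a script. Its arguments are lists of equal length, an entry for each row: "delta_pos": the shift along the tool's x, y, z in m, a list of three; "dr": the turn, a rotation vector about the tool's x, y, z in degrees, a list of three. A call has 1 to 12 rows; each row is the pose to reach, as a shift and turn from the pose commanded when the call began, along the tool's axes at that moment; what a row does not reach only later rows make up. A row lasts 1/12 s, in which the tool goes at most 41.7 mm and 7.16 degrees, less where a joint would pass 70% of its speed; a pose out of reach is approached as far as the arm can. A call with a gripper value outside its range is refused whole. "fingers" is the gripper command: -1 is fully open, 1 is shut, values between are in proportion, set as the call begins (left out, the last holds). The fingers move at their own pace and stop on an object; "grip_force" is the grip in N (left out, the last holds). Time passes only in rows, so rows that repeat a pose let the fingers close. It gives the time, the measured TCP pose, the force, the opening and the grip force at its end, in the units of the state.
- arm.get_state(): the state, without advancing time (a new reading comes with each control period).
- read_camera(name): name is "side" or "top" or "wrist"; returns the picture (384x512x3 uint8, red, green, blue); there is no depth.
- get_calibration(name): a dict with "K" (3x3 intrinsics, pixels), "k1" (the pictures are not rectified: a ray, as slopes to the right and down, at radius r is drawn at 1 + k1 r^2 times it, then the intrinsics apply), "extrinsics" (4x4, takes a point from camera to world coordinates). Camera axes: x right, y down, z forward; pixel columns grow to the right and rows downward; lengths in m; the calibration is good to about 2 mm. A picture is of the moment at which its call begins: read the wrist's pose just before it. get_calibration takes no time and is no camera call; for the wrist camera it gives the pose at the moment of the call.
- ticket.job_done(): hands the job in; it is judged then, once.
The state is a dict: "time_s": time; "joint_pos": joint angles; "joint_vel": joint speeds; "joint_efforts": joint torques, N m; "tcp_pos": TCP position; "ee_rot": TCP orientation; "wrist_force": force on the tool from outside, world axes, zero at the start; "ft_torque": the same for the moment, N m; "finger_gap": opening from 0.0 (shut) to 1.0 (fully open); "grip_force": force on a finger pad.
Only numpy, scipy, OpenCV 4.12 (cv2) and the standard library are available. Lean on these libraries where they do the work, as an engineer would, in place of code of your own. Each camera call takes 0.05 s, during which the arm holds its last target. There are 200 camera calls.

## Task

Unlock the padlock on the metal cutter case: turn its dial clockwise, click by click, until the pointer clicks into the notch that points straight at the shackle, then pull the shackle out to its full length, so that its free leg leaves the staple. Then lift the opened lock off the case and finish while holding it up in the gripper, level with the dial facing up, still and at least 100 mm above its cradle with the shackle still out; leave the other things on the bench alone.

Things in the scene. Friction and masses are not known exactly. Their poses are not given: they have to be found in the camera images.
- case: Fixed sheet-metal case, 264 (x) x 184 (y) x 60 (z) mm, on the bench; origin at the centre of its underside, z up. On its lid is the steel cradle with the padlock and beside that the staple arch.
- cradle (a point): Centre of the cradle floor, 66 mm above the bench, 50 mm from the case's centre towards its -x; axes of the case. Floor plate 72 (x) x 68 (y) mm, 6 mm thick, with lips 8 mm high close round the lock: 26 mm long at the middle of both x ends; on each y side only two, 10 mm long, centred 25 mm either side of the middle, leaving 40 mm open between them. The lock lies here with the axes of the case.
- staple (a point): Middle of the top wire of the fixed staple, an arch of 5 mm wire over the shackle's short leg. It stands across the case's y, 40 mm from the cradle's centre towards x; uprights 11 mm either side of this point; top 93.5 mm above the bench. With the shackle shut it holds the lock down; with the shackle out more than 25 mm the lock lifts straight up.
- lock: Loose brass padlock on its back in the cradle, dial up. Body 60 (x) x 56 (y) x 28 (z) mm; origin at the centre of its underside, z up out of the dial face, x towards the shackle. 0.3 to 0.65 kg in all; with the shackle out it balances 5 to 25 mm from the origin towards x. Its sides can be gripped across the 56 mm.
- dial (a joint): Dial angle (rad): 0 = pointer straight at the shackle (open notch); negative at the start, grows clockwise seen from above: the pointer stands -value rad counter-clockwise of the lock's x. Clicks into a notch every 0.628 rad and centres itself there when let go (about 0.05 N m to pass a click); range -2.9 to 1.6. The shackle can be pulled only within about 0.1 of 0.
- dial_grip (a point): On the dial axis, in the middle of its grip bar, 42 mm above the lock's underside. The bar is 38 mm long and 11 mm thick and stands 16.5 mm up from a 44 mm disc: disc top 33 mm, bar top 49.5 mm above the lock's underside. The point's x runs along the bar to the end with the white pointer line; it turns with the dial.
- shackle (a joint): How far the shackle is pulled out of the lock (m): 0 shut, 0.034 fully out (a stop). It slides along the lock's x, stays where it is left, and takes about 3 N to move once the dial is at 0.
- shackle_crown (a point): Middle of the shackle's crossbar; axes of the lock; moves with the shackle. The shackle is a flat-lying U of 9 mm round steel bar, 14 mm above the lock's underside and 20 mm above the case lid. Crossbar straight for 24 mm along y, 90 mm from the lock's origin when shut. Legs 44 mm apart between centres; inside the U 35 mm is clear across and 43 mm between staple and crossbar.
- rosette: Bystander: thin wooden ring, 110 mm across, 6 mm high, on the bench; origin at the centre of its underside.
- sanding_block: Bystander: cork block 110 x 60 x 30 mm on the bench; origin at the centre of its underside.
- glue: Bystander: white bottle, 56 mm across, 110 mm high, standing on the bench; origin at the centre of its underside.
There are look-alikes about, which are no part of the job. What is shaped like the lock but pink is not meant.

How it is judged:
On the way, in this order (a step that is already met when the one before it is completed fails the run):
1. the dial is turned to its open notch (value of joint dial between -0.2 and 0.2 rad), for 0.2 s.
2. the shackle is pulled out while the lock lies in its cradle (value of joint shackle above 0.028 m and height (world z) of lock below 0.09 m), for 0.1 s.
At the end, for the whole second after the job is handed in: The gripper holds the lock (finger force over 1 N) with its underside at least 97 mm above the cradle floor (163 mm above the bench), level within 0.3 rad with the dial up, at rest (under 0.03 m/s), touching nothing of the case, and the shackle out by more than 26 mm (height (world z) of lock above 0.163 m and value of joint shackle above 0.026 m and angle between lock's own z axis and vertical below 0.3 rad and contact force between the fingers and lock above 1 N and contact force between lock and case below 0.1 N and linear speed of lock below 0.03 m/s); the arm keeps its last pose, push and grip.
It fails at once if a bystander is disturbed (moved more than 20 mm) (distance of any of rosette, sanding_block, glue from where it was at the start of the episode above 0.02 m).
It also fails if it takes over 72 s, if anything falls off the work surface, if the arm or the gripper's body presses on something with over 40 N, if the wrist force passes 120 N, or if a joint passes its speed limit or range.

## Working session

There is one attempt and no reset: what is moved stays moved. The work goes in short steps, Python scripts to look and compute and a tool call to move; the robot and the scene stay as the last step left them, time stands still between calls to the robot, and variables do not carry over. Pictures are saved under pics/ and viewed, at most 10 in all, crops included, and the job is handed in when it is done.

Besides the shell and the picture viewer there is one more tool, called after ">>>" in YAML: its name, and indented under it one key for each argument. apply_moves: Moves the arm, as the interface text tells. Its arguments: {"type":"object","properties":{"delta_pos":{"type":"array"},"dr":{"type":"array"},"fingers":{"type":"number"},"grip_force":{"type":"number"}},"required":["delta_pos","dr"]}

```bash
ls && mkdir -p pics
python3 - <<'E'
from rig import arm, read_camera, get_calibration
import cv2,numpy as np
s=arm.get_state();print(s)
a=read_camera("top");b=read_camera("side")
cv2.imwrite("pics/top.png",a[:,:,::-1]);cv2.imwrite("pics/side.png",b[:,:,::-1])
for n in("top","side","wrist"):print(n,get_calibration(n))
E
```

```text
pics
{'time_s': 0.0, 'joint_pos': array([-1.16189074,  0.32184759, -0.07013013,  1.45165589,  0.02262623,
        1.3707805 , -0.05689511]), 'joint_vel': array([ 0.00045486, -0.00249161, -0.00047461, -0.00051266, -0.00129285,
       -0.00161879, -0.00053798]), 'joint_efforts': array([ 3.48898520e-04, -4.91287065e+01, -4.03507194e-01, -3.12523484e+01,
       -6.38464233e-02,  4.37293667e-02,  1.90323703e-04]), 'tcp_pos': array([0.24994407, 0.59981273, 0.40365516]), 'ee_rot': array([ 1.96082272e-01,  9.80586986e-01, -9.42185917e-04, -1.33587177e-04]), 'wrist_force': array([ 0.26819694, -0.64716347,  0.05256488]), 'ft_torque': array([-0.0171939 ,  0.05224587, -0.04363112]), 'grip_force': 0.0, 'finger_gap': 0.9995890425763474}
top {'K': array([[388.70823906,   0.        , 255.91031271],
       [  0.        , 388.70823906, 189.60854714],
       [  0.        ,   0.        ,   1.        ]]), 'k1': 0.03118066042289725, 'extrinsics': array([[ 0.02791616, -0.99180457,  0.12467712,  0.37209692],
       [-0.99949974, -0.02954986, -0.01127309,  0.04709013],
       [ 0.01486489, -0.12430005, -0.99
[... 293 characters left out ...]
array([[ 0.99903832, -0.01104843,  0.04243075,  0.48707352],
       [-0.04246191, -0.48499479,  0.87348557, -0.82564149],
       [ 0.01092805, -0.87444725, -0.48499752,  0.59856991],
       [ 0.        ,  0.        ,  0.        ,  1.        ]])}
wrist {'K': array([[314.13834016,   0.        , 256.05771437],
       [  0.        , 314.13834016, 191.44136536],
       [  0.        ,   0.        ,   1.        ]]), 'k1': -0.08689684642865442, 'extrinsics': array([[ 0.38452644,  0.87975842,  0.27957921,  0.17299922],
       [ 0.92311219, -0.36587015, -0.11833389,  0.63282129],
       [-0.00181554,  0.30358549, -0.95280247,  0.38432407],
       [ 0.        ,  0.        ,  0.        ,  1.        ]])}
```

View pics/top.png

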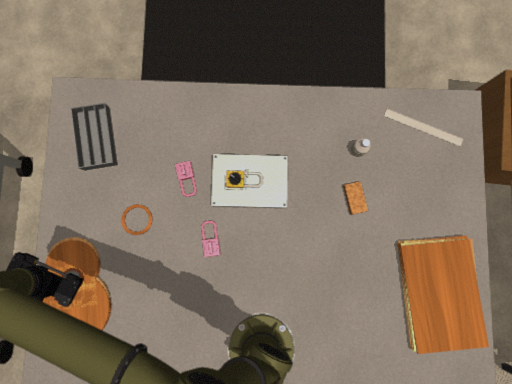

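View pics/side.png

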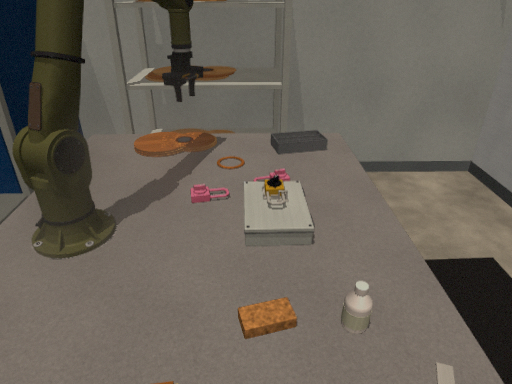

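The top view shows the case (white plate) at about (250,181). The brass lock with its black dial lies on it at (235,179), shackle to the right, towards world -y. The two pink locks at (186,178) and (210,240) are look-alikes. The brass one fits: right colour, and in the cradle on the case. Next I measure the case and confirm in a crop.

```bash
cat > h.py <<'E'
import numpy as np,cv2
def ray(c,uv):
    K,k1,E=c["K"],c["k1"],c["extrinsics"]
    d=np.array([(uv[0]-K[0,2])/K[0,0],(uv[1]-K[1,2])/K[1,1]]);x=d.copy()
    for _ in range(20): x=d/(1+k1*(x@x))
    return E[:3,3],E[:3,:3]@np.r_[x,1]
def onz(c,uv,z):
    o,d=ray(c,uv);return o+d*(z-o[2])/d[2]
def proj(c,p):
    E=c["extrinsics"];q=E[:3,:3].T@(np.asarray(p)-E[:3,3]);x=q[:2]/q[2];x=x*(1+c["k1"]*(x@x))
    return c["K"][:2,:2]@x+c["K"][:2,2]
def case_rect(img,c,seed):
    # white lid
    hsv=cv2.cvtColor(img,cv2.COLOR_RGB2HSV)
    m=((hsv[...,1]<40)&(hsv[...,2]>185)).astype(np.uint8)
    m=cv2.morphologyEx(m,cv2.MORPH_CLOSE,np.ones((5,5)))
    n,l,st,ce=cv2.connectedComponentsWithStats(m)
    k=1+np.argmin([np.hypot(*(ce[i]-seed))+ (1e4 if st[i,4]<500 else 0) for i in range(1,n)])
    pts=cv2.findContours((l==k).astype(np.uint8),0,1)[0][0][:,0]
    P=np.array([onz(c,p,0.06)[:2] for p in pts])
    return st[k],cv2.minAreaRect((P*1000).astype(np.float32))
E
python3 - <<'E'
from h import *
from rig import get_calibration
im=cv2.imread("pics/top.png")[:,:,::-1].copy();c=get_calibration("top")
print(im[195,222],im[195,300])
print(case_rect(im,c,(250,181)))
hsv=cv2.cvtColor(im,cv2.COLOR_RGB2HSV)[140:220,200:300]
m=(hsv[...,0]>18)&(hsv[...,0]<32)&(hsv[...,1]>150)&(hsv[...,2]>120)
y,x=np.nonzero(m);print(x.min()+200,x.max()+200,y.min()+140,y.max()+140,onz(c,((x.min()+x.max())/2+200,(y.min()+y.max())/2+140),.094))
cv2.imwrite("pics/crop.png",cv2.resize(im[140:270,160:310,::-1],None,fx=5,fy=4.6,interpolation=2))
E
```

```text
[203 205 196] [145 134 121]
(array([ 212,  154,   75,   53, 3416], dtype=int32), ((573.665771484375, 55.21143341064453), (180.44688415527344, 257.6815490722656), 0.34067651629447937))
226 243 171 186 [0.57265158 0.1061626  0.094     ]
```

View pics/crop.png

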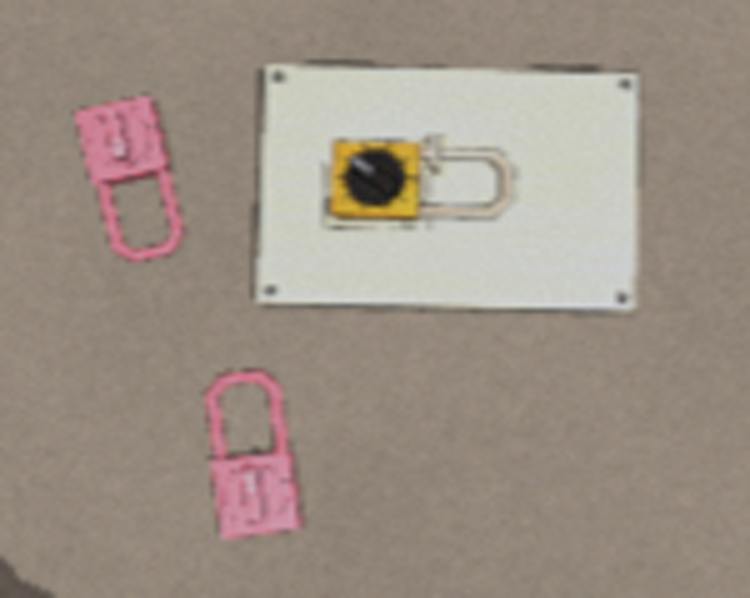

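The crop confirms it: the brass lock is in the cradle on the white lid at top-image (235,179), with its pointer up-left at roughly 135-144° CCW of the shackle. Both pink ones lie on the bench. I'm moving above the brass lock.

>>> apply_moves:
  delta_pos:
    - [-0.035,-0.024,0]
    - [-0.07,-0.048,0]
    - [-0.105,-0.072,0]
    - [-0.14,-0.096,0]
    - [-0.175,-0.12,0]
    - [-0.21,-0.144,0]
    - [-0.245,-0.168,0]
    - [-0.28,-0.192,0]
    - [-0.315,-0.216,0]
    - [-0.35,-0.24,0]
    - [-0.385,-0.264,0]
    - [-0.42,-0.288,0]
  dr:
    - [0,0,-5]
    - [0,0,-10]
    - [0,0,-15]
    - [0,0,-20]
    - [0,0,-25]
    - [0,0,-30]
    - [0,0,-35]
    - [0,0,-40]
    - [0,0,-45]
    - [0,0,-50]
    - [0,0,-55]
    - [0,0,-60]

```text
time_s: 1.1
tcp_pos: [0.5224, 0.1784, 0.4046]
ee_rot: [-0.323, 0.947, 0.0, -0.0]
wrist_force: [0.8, 0.7, -0.2]
finger_gap: 1.0
grip_force: 0.0
```

Run:
```python
from rig import arm
from scipy.spatial.transform import Rotation as R
import numpy as np
s=arm.get_state();r=R.from_quat(s["ee_rot"]);M=r.as_matrix()
print(s["time_s"],s["tcp_pos"],s["joint_pos"],np.degrees(np.arctan2(M[1,1],M[0,1])),M.T@(np.array([.573,.105,.40])-s["tcp_pos"]))
```

```text
1.1 [0.52242418 0.17840086 0.40456757] [-0.56689597  0.11077535  0.2055413   1.70570869 -0.02338993  1.32769517
  1.87074605] 127.63721600485076 [ 0.00477157 -0.08901113  0.00455123]
```

>>> apply_moves:
  delta_pos:
    - [0.001,-0.022,0.001]
    - [0.002,-0.044,0.002]
    - [0.003,-0.066,0.003]
    - [0.005,-0.089,0.005]
    - [0.005,-0.089,0.005]
    - [0.005,-0.089,0.005]
  dr:
    - [0,0,-4]
    - [0,0,-8]
    - [0,0,-12]
    - [0,0,-16]
    - [0,0,-16]
    - [0,0,-16]

```text
time_s: 1.6
tcp_pos: [0.5723, 0.1051, 0.3991]
ee_rot: [-0.447, 0.894, -0.0, -0.001]
wrist_force: [-0.0, 0.2, 0.1]
finger_gap: 0.994
grip_force: 0.0
```

Run:
```python
from rig import arm,read_camera,get_calibration
import pickle,cv2
s=arm.get_state();c=get_calibration("wrist");a=read_camera("wrist")
pickle.dump((s,c,a),open("w1.pkl","wb"))
cv2.imwrite("pics/w1.png",cv2.resize(a[:,:,::-1],None,fx=1.5,fy=1.5))
print(s["tcp_pos"],s["joint_pos"])
```

```text
[0.57227413 0.10505399 0.39908981] [-0.45243056  0.17848762  0.25582065  1.64387722 -0.04593184  1.32647313
  2.30927721]
```

View pics/w1.png

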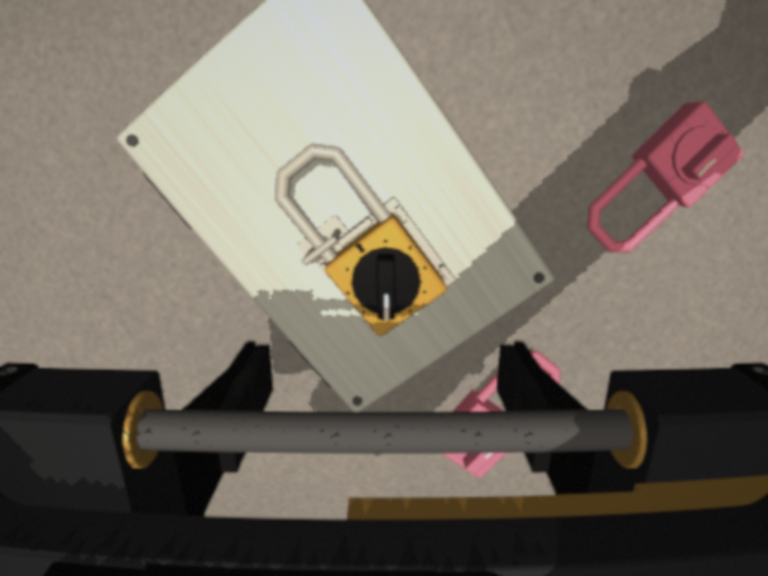

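The wrist view shows the dial disc near (385,281) with the grip bar vertical in the image and the pointer tip at (386,310), so it already lines up with the open fingers. The brass body runs (325,270)-(393,218)-(445,290)-(380,335), and the shackle crown is at (318,150). Next I measure positions from this.

Run:
```python
from h import *
import pickle
s,c,a=pickle.load(open("w1.pkl","rb"))
hsv=cv2.cvtColor(a,cv2.COLOR_RGB2HSV);roi=np.zeros(a.shape[:2],bool);roi[135:228,205:305]=1
br=roi&(hsv[...,0]>14)&(hsv[...,0]<30)&(hsv[...,1]>140)
dk=roi&(a.max(2)<70)
n,l,st,ce=cv2.connectedComponentsWithStats(dk.astype(np.uint8))
k=1+np.argmax(st[1:,4]);print(st[k],ce[k])
ct=max(cv2.findContours((l==k).astype(np.uint8),0,1)[0],key=len)
(x,y),r=cv2.minEnclosingCircle(ct);print("disc",x,y,r,onz(c,(x,y),.099))
e=cv2.fitEllipse(ct);print(e,onz(c,e[0],.099))
m=(br|dk)
n2,l2,st2,_=cv2.connectedComponentsWithStats(m.astype(np.uint8));k2=1+np.argmax(st2[1:,4])
ct=max(cv2.findContours((l2==k2).astype(np.uint8),0,1)[0],key=len)[:,0]
P=np.array([onz(c,p,.094)[:2]*1000 for p in ct],np.float32);print("body",cv2.minAreaRect(P))
# white pointer
wp=np.zeros_like(dk);wp[190:215,245:270]=1
wp&=(a.min(2)>140);yy,xx=np.nonzero(wp);
vx=cv2.fitLine(np.c_[xx,yy].astype(np.float32),2,0,.01,.01).ravel();print("ptr",len(xx),xx.mean(),yy.mean(),vx, onz(c,(xx.mean(),yy.mean()),.1155))
# case corner holes
for h in((132,140),(539,278),(357,401)):
    print(onz(c,(h[0]/1.5,h[1]/1.5),.06))
```

```text
[ 235  166   45   46 1462] [256.94049248 186.73461012]
disc 257.0 188.3874969482422 22.963659286499023 [0.57318344 0.10809582 0.099     ]
((256.938232421875, 186.57623291015625), (42.19765853881836, 43.29130172729492), 91.34648895263672) [0.57217176 0.10664668 0.099     ]
body ((572.064208984375, 105.99341583251953), (60.40027618408203, 55.041229248046875), 89.953857421875)
ptr 25 257.0 200.68 [-4.371139e-08  1.000000e+00  2.570000e+02  2.006800e+02] [0.57704895 0.11320431 0.1155    ]
[ 0.65626512 -0.06412804  0.06      ]
[0.49044943 0.18061778 0.06      ]
[0.6553759  0.18128441 0.06      ]
```

Measurements agree: the body measures 60.4 x 55.0 mm (given 60 x 56), the case's x axis lies along world -y to within 0.3°, and the dial axis is at about (0.572, 0.1067). I'm descending to fingertip height 0.102 m, 3 mm above the disc, and gripping the bar.

>>> apply_moves:
  delta_pos:
    - [-0.001,0.001,0.03]
    - [-0.001,0.001,0.06]
    - [-0.001,0.001,0.085]
    - [-0.001,0.001,0.1]
    - [-0.001,0.001,0.11]
    - [-0.001,0.001,0.115]
    - [-0.001,0.001,0.115]
  dr:
    - [0,0,0]
    - [0,0,0]
    - [0,0,0]
    - [0,0,0]
    - [0,0,0]
    - [0,0,0]
    - [0,0,0]
  fingers: -0.3
  grip_force: 12

```text
time_s: 2.23
tcp_pos: [0.5713, 0.109, 0.2841]
ee_rot: [-0.45, 0.893, 0.0, -0.001]
wrist_force: [0.1, 0.0, -0.2]
finger_gap: 0.663
grip_force: 0.0
```

>>> apply_moves:
  delta_pos:
    - [0,0,0]
    - [0,0,0]
    - [0,0,0]
    - [0,0,0]
    - [0,0,0]
    - [0,0,0]
    - [0,0,0]
    - [0,0,0]
    - [0,0,0]
    - [0,0,0]
  dr:
    - [0,0,0]
    - [0,0,0]
    - [0,0,0]
    - [0,0,0]
    - [0,0,0]
    - [0,0,0]
    - [0,0,0]
    - [0,0,0]
    - [0,0,0]
    - [0,0,0]
  fingers: 1
  grip_force: 12

```text
time_s: 3.07
tcp_pos: [0.572, 0.1078, 0.2849]
ee_rot: [-0.449, 0.893, -0.0, 0.0]
wrist_force: [1.6, -1.2, 0.3]
finger_gap: 0.125
grip_force: 12.0
```

Gap is 10.9 mm, so the bar is held. Turning clockwise (+tool z) by 144°.

>>> apply_moves:
  delta_pos:
    - [0,0,0]
    - [0,0,0]
    - [0,0,0]
    - [0,0,0]
    - [0,0,0]
    - [0,0,0]
    - [0,0,0]
    - [0,0,0]
    - [0,0,0]
    - [0,0,0]
    - [0,0,0]
    - [0,0,0]
  dr:
    - [0,0,6]
    - [0,0,12]
    - [0,0,18]
    - [0,0,24]
    - [0,0,30]
    - [0,0,36]
    - [0,0,42]
    - [0,0,48]
    - [0,0,54]
    - [0,0,60]
    - [0,0,66]
    - [0,0,72]

```text
time_s: 4.07
tcp_pos: [0.5721, 0.1075, 0.2849]
ee_rot: [0.165, 0.986, -0.0, 0.001]
wrist_force: [1.4, -1.1, -0.1]
finger_gap: 0.126
grip_force: 12.0
```

>>> apply_moves:
  delta_pos:
    - [0,0,0]
    - [0,0,0]
    - [0,0,0]
    - [0,0,0]
    - [0,0,0]
    - [0,0,0]
    - [0,0,0]
    - [0,0,0]
    - [0,0,0]
    - [0,0,0]
    - [0,0,0]
    - [0,0,0]
  dr:
    - [0,0,6.5]
    - [0,0,13]
    - [0,0,19.5]
    - [0,0,26]
    - [0,0,32.5]
    - [0,0,39]
    - [0,0,45.5]
    - [0,0,52]
    - [0,0,58.5]
    - [0,0,65]
    - [0,0,71.5]
    - [0,0,71.5]

```text
time_s: 5.07
tcp_pos: [0.5719, 0.1073, 0.2849]
ee_rot: [0.709, 0.705, -0.0, 0.0]
wrist_force: [0.2, -2.5, 1.2]
finger_gap: 0.124
grip_force: 12.0
```

Run:
```python
from rig import arm
from scipy.spatial.transform import Rotation as R
import numpy as np
s=arm.get_state();M=R.from_quat(s["ee_rot"]).as_matrix()
print(s,np.degrees(np.arctan2(M[1,1],M[0,1])))
```

```text
{'time_s': 5.0667, 'joint_pos': array([-0.73753378,  0.29651667,  0.59377937,  1.7883553 , -0.18196782,
        1.11190865, -0.08837244]), 'joint_vel': array([ 0.01146977, -0.00289249, -0.01732627,  0.00096021,  0.01150017,
       -0.0015973 ,  0.16681211]), 'joint_efforts': array([ -1.6339083 , -38.25401187,   3.91198218, -27.85624623,
        -0.95615432,   0.07035054,  -1.11126445]), 'tcp_pos': array([0.57188917, 0.10729269, 0.28488169]), 'ee_rot': array([ 7.09025532e-01,  7.05182531e-01, -3.79610420e-04,  4.98827725e-04]), 'wrist_force': array([ 0.23271187, -2.54049   ,  1.18679327]), 'ft_torque': array([-0.64061654, -0.03988916, -0.03458359]), 'grip_force': 11.994054615497589, 'finger_gap': 0.12350189181530104} -0.3113868692389792
```

The dial should be at 0. I release, rise and check.

>>> apply_moves:
  delta_pos:
    - [0,0,0]
    - [0,0,0]
    - [0,0,0]
    - [0,0,0]
    - [0,0,0]
    - [0,0,-0.02]
    - [0,0,-0.05]
    - [0,0,-0.08]
    - [0,0,-0.11]
    - [0,0,-0.12]
    - [0,0,-0.12]
  dr:
    - [0,0,0]
    - [0,0,0]
    - [0,0,0]
    - [0,0,0]
    - [0,0,0]
    - [0,0,0]
    - [0,0,0]
    - [0,0,0]
    - [0,0,0]
    - [0,0,0]
    - [0,0,0]
  fingers: -0.1

```text
time_s: 5.98
tcp_pos: [0.5726, 0.1079, 0.4081]
ee_rot: [0.708, 0.707, 0.003, 0.001]
wrist_force: [-0.4, -0.3, -0.2]
finger_gap: 0.55
grip_force: 0.0
```

Run:
```python
from rig import arm,read_camera,get_calibration
import pickle,cv2
s=arm.get_state();c=get_calibration("wrist");a=read_camera("wrist")
pickle.dump((s,c,a),open("w2.pkl","wb"))
cv2.imwrite("pics/w2.png",cv2.resize(a[:300,120:400,::-1],None,fx=2,fy=2))
print(s["tcp_pos"],s["ee_rot"],s["joint_pos"],s["finger_gap"])
```

```text
[0.57260813 0.10794719 0.40806476] [0.70766841 0.70653808 0.00283252 0.00115623] [-0.76693499  0.19029036  0.61355844  1.64294062 -0.1136253   1.33791714
 -0.13785002] 0.5499624460445371
```

View pics/w2.png

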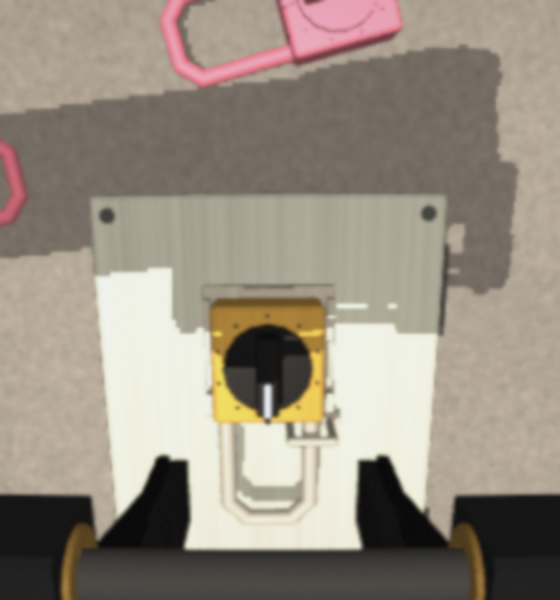

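The pointer at crop (267,400) points straight at the shackle, so the dial is open. The crown bar is at about (265,516) in the crop. I check its position and work out the move.

Run:
```python
from h import *
import pickle
from scipy.spatial.transform import Rotation as R
s,c,a=pickle.load(open("w2.pkl","rb"))
for n,p in dict(crown_c=(265,516),legL=(227,470),legR=(311,470),hole1=(107,215),hole2=(429,213)).items():
    print(n,onz(c,(p[0]/2+120,p[1]/2),.06 if n[0]=='h' else .08))
hsv=cv2.cvtColor(a,cv2.COLOR_RGB2HSV);m=np.zeros(a.shape[:2],bool);m[140:216,215:295]=1
m&=((hsv[...,0]>14)&(hsv[...,0]<30)&(hsv[...,1]>140))|(a.max(2)<70)
n2,l2,st2,_=cv2.connectedComponentsWithStats(m.astype(np.uint8));k2=1+np.argmax(st2[1:,4])
ct=max(cv2.findContours((l2==k2).astype(np.uint8),0,1)[0],key=len)[:,0]
print("body",cv2.minAreaRect(np.array([onz(c,p,.094)[:2]*1000 for p in ct],np.float32)))
print(s["tcp_pos"],R.from_quat(s["ee_rot"]).as_matrix().T@(np.array([.572,.0165,.30])-s["tcp_pos"]))
```

```text
crown_c [0.57093296 0.01773619 0.08      ]
legL [0.55056589 0.04590216 0.08      ]
legR [0.59593469 0.04569062 0.08      ]
hole1 [0.49085944 0.1791147  0.06      ]
hole2 [0.65563382 0.17976215 0.06      ]
body ((572.4603271484375, 110.33243560791016), (60.68659973144531, 54.461246490478516), 89.83100891113281)
[0.57260813 0.10794719 0.40806476] [-0.09170445 -0.00107071  0.10784293]
```

Crown at (0.572, 0.0175), z 0.080, which is 90 mm from the lock as specified. I'm moving there and turning so the fingers close along the pull.

>>> apply_moves:
  delta_pos:
    - [-0.01,0,0]
    - [-0.02,0,0]
    - [-0.03,0,0]
    - [-0.04,0,0]
    - [-0.05,0,0]
    - [-0.06,0,0]
    - [-0.07,0,0]
    - [-0.08,0,0]
    - [-0.0905,0,0]
    - [-0.0905,0,0]
    - [-0.0905,0,0]
    - [-0.0905,0,0]
  dr:
    - [0,0,-7]
    - [0,0,-14]
    - [0,0,-21]
    - [0,0,-28]
    - [0,0,-35]
    - [0,0,-42]
    - [0,0,-49]
    - [0,0,-56]
    - [0,0,-63]
    - [0,0,-70]
    - [0,0,-77]
    - [0,0,-84]
  fingers: 0.2

```text
time_s: 7.03
tcp_pos: [0.571, 0.0174, 0.4021]
ee_rot: [0.05, 0.999, -0.0, -0.002]
wrist_force: [-0.5, -0.4, -0.6]
finger_gap: 0.396
grip_force: 0.0
```

>>> apply_moves:
  delta_pos:
    - [0,0,0]
    - [0,0,0]
    - [0,0,0]
  dr:
    - [0,0,-6]
    - [0,0,-6]
    - [0,0,-6]

```text
time_s: 7.28
tcp_pos: [0.5711, 0.0176, 0.4029]
ee_rot: [0.002, 1.0, -0.0, -0.002]
wrist_force: [0.3, -0.6, -1.1]
finger_gap: 0.401
grip_force: 0.0
```

Run:
```python
from rig import arm
from scipy.spatial.transform import Rotation as R
import numpy as np
s=arm.get_state();r=R.from_quat(s["ee_rot"]).as_matrix()
print(s["tcp_pos"],s["finger_gap"],r.round(3),r.T@(np.array([.572,.0175,.247])-s["tcp_pos"]))
```

```text
[0.57114627 0.01764084 0.40287771] 0.4006306497566771 [[-1.     0.005 -0.003]
 [ 0.005  1.    -0.   ]
 [ 0.003 -0.    -1.   ]] [-1.32241104e-03 -6.81401048e-05  1.55874488e-01]
```

>>> apply_moves:
  delta_pos:
    - [-0.001,0,0.03]
    - [-0.001,0,0.06]
    - [-0.001,0,0.09]
    - [-0.001,0,0.115]
    - [-0.001,0,0.13]
    - [-0.001,0,0.14]
    - [-0.001,0,0.148]
    - [-0.001,0,0.153]
    - [-0.001,0,0.154]
    - [-0.001,0,0.154]
  dr:
    - [0,0,0]
    - [0,0,0]
    - [0,0,0]
    - [0,0,0]
    - [0,0,0]
    - [0,0,0]
    - [0,0,0]
    - [0,0,0]
    - [0,0,0]
    - [0,0,0]

```text
time_s: 8.12
tcp_pos: [0.5729, 0.0175, 0.2512]
ee_rot: [0.001, 1.0, 0.0, 0.0]
wrist_force: [-0.1, 0.4, 0.4]
finger_gap: 0.399
grip_force: 0.0
```

>>> apply_moves:
  delta_pos:
    - [0,0,0]
    - [0,0,0]
    - [0,0,0]
    - [0,0,0]
    - [0,0,0]
    - [0,0,0]
  dr:
    - [0,0,0]
    - [0,0,0]
    - [0,0,0]
    - [0,0,0]
    - [0,0,0]
    - [0,0,0]
  fingers: 1
  grip_force: 12

```text
time_s: 8.62
tcp_pos: [0.5727, 0.0175, 0.251]
ee_rot: [0.001, 1.0, 0.0, 0.0]
wrist_force: [0.1, -0.7, 1.0]
finger_gap: 0.094
grip_force: 12.0
```

Crossbar gripped (gap 8.2 mm). Pulling along tool -y, which is the lock's +x.

>>> apply_moves:
  delta_pos:
    - [0,-0.004,0]
    - [0,-0.008,0]
    - [0,-0.012,0]
    - [0,-0.016,0]
    - [0,-0.02,0]
    - [0,-0.024,0]
    - [0,-0.028,0]
    - [0,-0.031,0]
    - [0,-0.034,0]
    - [0,-0.035,0]
    - [0,-0.035,0]
    - [0,-0.035,0]
  dr:
    - [0,0,0]
    - [0,0,0]
    - [0,0,0]
    - [0,0,0]
    - [0,0,0]
    - [0,0,0]
    - [0,0,0]
    - [0,0,0]
    - [0,0,0]
    - [0,0,0]
    - [0,0,0]
    - [0,0,0]

```text
time_s: 9.62
tcp_pos: [0.5726, -0.0181, 0.2508]
ee_rot: [0.001, 1.0, -0.0, 0.0]
wrist_force: [0.6, 0.5, -0.0]
finger_gap: 0.093
grip_force: 12.0
```

>>> apply_moves:
  delta_pos:
    - [0,0,0]
    - [0,0,0]
    - [0,0,0]
    - [0,0,0]
    - [0,0,-0.02]
    - [0,0,-0.05]
    - [0,0,-0.08]
    - [0,0,-0.11]
    - [0,0,-0.14]
    - [0,0,-0.15]
    - [0,0,-0.15]
  dr:
    - [0,0,0]
    - [0,0,0]
    - [0,0,0]
    - [0,0,0]
    - [0,0,0]
    - [0,0,0]
    - [0,0,0]
    - [0,0,0]
    - [0,0,0]
    - [0,0,0]
    - [0,0,0]
  fingers: 0.2

```text
time_s: 10.53
tcp_pos: [0.5733, -0.0179, 0.404]
ee_rot: [0.001, 1.0, 0.0, 0.003]
wrist_force: [0.6, 0.2, -0.3]
finger_gap: 0.401
grip_force: 0.0
```

>>> apply_moves:
  delta_pos:
    - [0,0.01,0]
    - [0,0.02,0]
    - [0,0.03,0]
    - [0,0.04,0]
    - [0,0.05,0]
    - [0,0.06,0]
    - [0,0.07,0]
    - [0,0.08,0]
    - [0,0.09,0]
    - [0,0.1,0]
    - [0,0.11,0]
    - [0,0.117,0]
  dr:
    - [0,0,7]
    - [0,0,14]
    - [0,0,21]
    - [0,0,28]
    - [0,0,35]
    - [0,0,42]
    - [0,0,49]
    - [0,0,56]
    - [0,0,63]
    - [0,0,70]
    - [0,0,77]
    - [0,0,84]
  fingers: -0.7

```text
time_s: 11.53
tcp_pos: [0.5722, 0.1007, 0.3984]
ee_rot: [0.672, 0.741, -0.001, -0.001]
wrist_force: [-0.2, 0.5, -0.9]
finger_gap: 0.847
grip_force: 0.0
```

>>> apply_moves:
  delta_pos:
    - [0,0,0]
    - [0,0,0]
    - [0,0,0]
  dr:
    - [0,0,6]
    - [0,0,6]
    - [0,0,6]

```text
time_s: 11.78
tcp_pos: [0.5724, 0.0995, 0.3991]
ee_rot: [0.707, 0.707, -0.001, -0.0]
wrist_force: [0.5, 0.7, -0.6]
finger_gap: 0.851
grip_force: 0.0
```

Run:
```python
from rig import arm,read_camera,get_calibration
import pickle,cv2,numpy as np
from h import *
from scipy.spatial.transform import Rotation as R
s=arm.get_state();c=get_calibration("wrist");a=read_camera("wrist")
pickle.dump((s,c,a),open("w3.pkl","wb"))
cv2.imwrite("pics/w3.png",cv2.resize(a[:300,120:400,::-1],None,fx=2,fy=2))
r=R.from_quat(s["ee_rot"]).as_matrix()
print(s["tcp_pos"],r.round(3),s["joint_pos"],s["finger_gap"])
hsv=cv2.cvtColor(a,cv2.COLOR_RGB2HSV);m=np.zeros(a.shape[:2],bool);m[120:240,205:305]=1
m&=((hsv[...,0]>14)&(hsv[...,0]<30)&(hsv[...,1]>140))|(a.max(2)<70)
n2,l2,st2,_=cv2.connectedComponentsWithStats(m.astype(np.uint8));k2=1+np.argmax(st2[1:,4])
ct=max(cv2.findContours((l2==k2).astype(np.uint8),0,1)[0],key=len)[:,0]
print("body",st2[k2],cv2.minAreaRect(np.array([onz(c,p,.094)[:2]*1000 for p in ct],np.float32)))
print(proj(c,(.572,-.017,.08)),r.T@(np.array([.572,.1,.251])-s["tcp_pos"]))
```

```text
[0.57236423 0.09945688 0.39909791] [[-0.001  1.    -0.002]
 [ 1.     0.001 -0.001]
 [-0.001 -0.002 -1.   ]] [-0.75574286  0.19568199  0.61693742  1.65613858 -0.11514185  1.3293081
 -0.11901769] 0.8513684243449261
body [ 228  144   58   64 3435] ((572.562255859375, 107.53282928466797), (54.319915771484375, 61.28038787841797), 0.06759117543697357)
[255.84964904 281.70210102] [ 7.37194880e-04 -5.96715930e-06  1.48097517e-01]
```

View pics/w3.png

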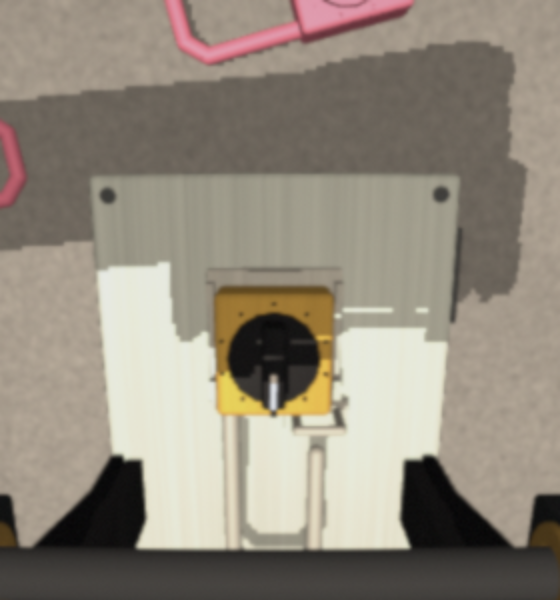

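The free leg's end at crop (316,447) is clear of the staple at (320,425), and the lock still lies in the cradle at (0.5725, 0.1075). The shackle is fully out. Descending to grip the body between the lips, 6 mm towards the shackle.

>>> apply_moves:
  delta_pos:
    - [0.002,0,0.03]
    - [0.002,0,0.06]
    - [0.002,0,0.09]
    - [0.002,0,0.115]
    - [0.002,0,0.13]
    - [0.002,0,0.14]
    - [0.002,0,0.145]
    - [0.002,0,0.147]
    - [0.002,0,0.147]
  dr:
    - [0,0,0]
    - [0,0,0]
    - [0,0,0]
    - [0,0,0]
    - [0,0,0]
    - [0,0,0]
    - [0,0,0]
    - [0,0,0]
    - [0,0,0]

```text
time_s: 12.58
tcp_pos: [0.5731, 0.1014, 0.2541]
ee_rot: [0.708, 0.706, 0.0, 0.0]
wrist_force: [0.4, 0.4, -0.0]
finger_gap: 0.849
grip_force: 0.0
```

>>> apply_moves:
  delta_pos:
    - [0,0,0]
    - [0,0,0]
    - [0,0,0]
    - [0,0,0]
    - [0,0,0]
    - [0,0,0]
  dr:
    - [0,0,0]
    - [0,0,0]
    - [0,0,0]
    - [0,0,0]
    - [0,0,0]
    - [0,0,0]
  fingers: 1
  grip_force: 45

```text
time_s: 13.08
tcp_pos: [0.5727, 0.1017, 0.2545]
ee_rot: [0.708, 0.706, 0.0, -0.0]
wrist_force: [-3.7, 0.0, 5.5]
finger_gap: 0.644
grip_force: 45.0
```

Gap is 56 mm, so the body is gripped. Lifting 125 mm smoothly.

>>> apply_moves:
  delta_pos:
    - [0,0,-0.003]
    - [0,0,-0.008]
    - [0,0,-0.018]
    - [0,0,-0.032]
    - [0,0,-0.047]
    - [0,0,-0.062]
    - [0,0,-0.077]
    - [0,0,-0.092]
    - [0,0,-0.106]
    - [0,0,-0.116]
    - [0,0,-0.122]
    - [0,0,-0.125]
  dr:
    - [0,0,0]
    - [0,0,0]
    - [0,0,0]
    - [0,0,0]
    - [0,0,0]
    - [0,0,0]
    - [0,0,0]
    - [0,0,0]
    - [0,0,0]
    - [0,0,0]
    - [0,0,0]
    - [0,0,0]

```text
time_s: 14.08
tcp_pos: [0.5729, 0.1013, 0.3797]
ee_rot: [0.708, 0.706, 0.0, 0.0]
wrist_force: [-0.6, -0.3, -4.6]
finger_gap: 0.639
grip_force: 45.0
```

>>> apply_moves:
  delta_pos:
    - [0,0,0]
    - [0,0,0]
    - [0,0,0]
    - [0,0,0]
    - [0,0,0]
    - [0,0,0]
  dr:
    - [0,0,0]
    - [0,0,0]
    - [0,0,0]
    - [0,0,0]
    - [0,0,0]
    - [0,0,0]

```text
time_s: 14.58
tcp_pos: [0.5727, 0.1015, 0.3784]
ee_rot: [0.708, 0.706, -0.0, -0.0]
wrist_force: [0.4, 0.2, -5.7]
finger_gap: 0.637
grip_force: 45.0
```

Run:
```python
from rig import arm,read_camera
import cv2,numpy as np
s=arm.get_state();a=read_camera("side");w=read_camera("wrist")
print(s["tcp_pos"],s["wrist_force"],s["ft_torque"],s["finger_gap"],s["grip_force"])
A=cv2.resize(a[110:260,210:350,::-1],(420,450));W=cv2.resize(w[100:384,110:400,::-1],(380,450))
cv2.imwrite("pics/f.png",np.hstack([A,W]))
```

```text
[0.57269449 0.10150515 0.37836877] [ 0.41353306  0.15228181 -5.74139704] [ 0.01652831 -0.01686171  0.00674153] 0.6369137179781927 44.99944360926747
```

View pics/f.png

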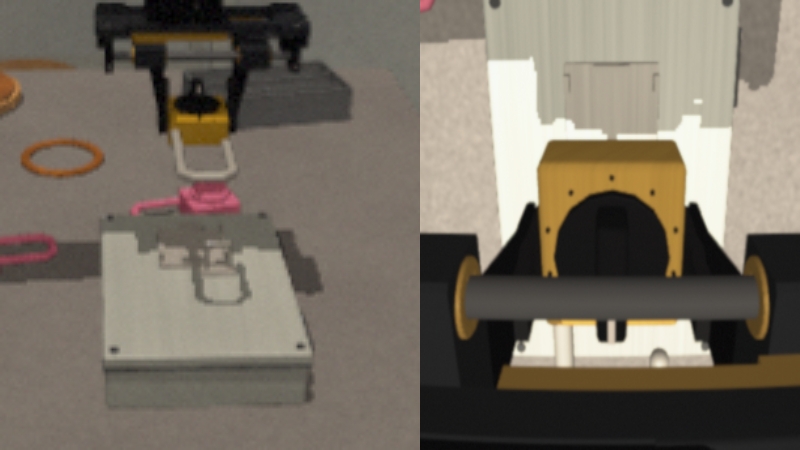

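Both views show the lock held level, dial up, shackle out at side-crop (205,165), with the cradle on the case empty. It was raised about 124 mm, so its underside is near z = 0.19 m.

```bash
python3 -c "
from rig import ticket,arm
print(arm.get_state()['joint_vel'].round(3));print(ticket.job_done())"
```

```text
[-0.001 -0.001 -0.    -0.002  0.001 -0.    -0.001]
the job is handed in; nothing more can be done
None
```

I turned the dial to its open notch, pulled the shackle fully out and handed the job in with the brass lock held level about 124 mm above its cradle; the hand-in returned no verdict.

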